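Set the length stop of a sawing jig by clicks

ROBOT

A 6-joint arm with a two-finger parallel gripper is mounted at the origin on the work surface. World frame = base frame: x ahead of the robot, y to its left, z up, the work surface at z = 0. Lengths are in m, angles in rad, forces in N, time in s.
With the tool pointing down it reaches from about 0.425 to 0.95 m from the base axis. Payload 3.5 kg.
Tool frame: the origin (TCP) lies midway between the tips of the shut fingers; the grasp point (between the pads) lies 19 mm behind it; z points along the fingers, y is the direction in which the jaws open and shut (so a half turn about z gives the same grasp; the last joint's range is limited). The gripper opens to 85 mm and grips with 20 to 120 N. Pads are 22 mm wide; open, the fingers measure 114 mm over their backs; the gripper's body (76 mm by 85 mm) begins 54 mm behind the grasp point. The pads swing forward as they close: fully open they stand 13 mm farther back than shut.
Start: joints at [1.138, 0.286, 1.577, -0, 1.279, -0.15], TCP at [0.188, 0.648, 0.231] pointing down, gripper open.
Joint ranges: [-2.77, 2.77], [-0.9, 2.22], [0.21, 2.48], [-1.53, 4.67], [0.24, 2.81], [-2.84, 2.84]. Speed limits (rad/s): [2.79, 2.79, 3.14, 3.14, 3.14, 3.14].

INTERFACE

Orientations are given as a unit quaternion [x, y, z, w].
In Python, from plant import ctrl gives the robot as it stands.
- The arm moves only by the tool apply_moves, never from a script. Its argument "moves" is a list that holds one entry, the list of rows, each a list of 7 numbers: the shift along the tool's x, y, z in m, then the turn, a rotation vector about the tool's x, y, z in degrees, then the gripper's target within -1 to 1 (shut at 1, half-way at 0, fully open at -1). In form: [[[tx, ty, tz, ax, ay, az, hand], ...]]. A call has 1 to 12 rows; each row shifts and turns the pose as measured when the row begins, along the tool's axes as they then stand; what a row does not reach is not made up. A row lasts 1/10 s, in which the tool goes at most 50 mm and 8.59 degrees, less where a joint would pass 70% of its speed; a pose out of reach is approached as far as the arm can. A call with a gripper value outside its range is refused whole. The fingers move at their own pace and stop on an object; "force" is the grip in N (left out, the last holds). Time passes only in rows, so rows that do not move let the fingers close. It gives the time, the measured TCP pose, the force and the opening at its end, in the units of the state.
- ctrl.get_state(): the state, without advancing time (a new reading comes with each control period).
- ctrl.read_camera(name): name is "scene" or "top" or "wrist"; returns the picture (384x512x3 uint8, red, green, blue); there is no depth.
- ctrl.get_calibration(name): a dict with "camera_matrix" (3x3 intrinsics, pixels), "cam_to_world" (4x4, takes a point from camera to world coordinates). Camera axes: x right, y up, looking along -z (the intrinsics and any distortion apply to the point x, -y, -z); pixel columns grow to the right and rows downward; lengths in m; the calibration is good to about 2 mm. A picture is of the moment at which its call begins: read the wrist's pose just before it. get_calibration takes no time and is no camera call; for the wrist camera it gives the pose at the moment of the call.
- ctrl.sign_off(): hands the job in, once; it reports no verdict.
The state is a dict: "time": time; "qpos": joint angles; "dq": joint speeds; "joint_efforts": joint torques, N m; "eef_pos": TCP position; "tcp_rot": TCP orientation; "contact_force": force on the tool from outside, world axes, zero at the start; "wrist_torque": the same for the moment, N m; "opening": opening from 0.0 (shut) to 1.0 (fully open).
Only numpy, scipy, OpenCV 4.12 (cv2) and the standard library are available. Lean on these libraries where they do the work, as an engineer would, in place of code of your own. Each camera call takes 0.05 s, during which the arm holds its last target. There are 200 camera calls.

TASK

Set the length stop of the sawing jig: turn the click dial gently back (anticlockwise) to its zero stop without forcing it, then turn it clockwise exactly four clicks and let go of it. Then push the lock lever all the way over to lock the rod, and leave the other things on the bench alone.

Things in the scene. Friction and masses are not known exactly. Their poses are not given: they have to be found in the camera images.
- jig: Sawing jig fixed to the bench: plywood base 140 x 340 x 18 mm, wooden fence (top 40 mm above the bench) on its +x edge. Origin: centre of its underside; z up, y along the long side. A grey gearbox 90 x 90 mm (top 56 mm above the bench) is centred 45 mm to -y, the click dial on top; the lock lever's block is 115 mm to +y. A 14 mm steel rod with a stop pad at its -y end runs through both.
- dial_axis (a point): Centre of the top face of the click dial, 94 mm above the bench; axes as the jig's, it does not turn with the dial. The dial is a plain black round knurled knob without marks, 42 mm across and 36 mm high, 2 mm above the gearbox top (its lowest 5 mm is a 46 mm skirt). Clockwise from above drives the stop pad out. It starts one to three clicks above zero.
- dial_foot (a point): The dial's axis at the gearbox top, 56 mm above the bench. Dial's feel: it drives the clicks (15 degrees apart) through a soft spring: torque builds up by 0.026 N m per degree turned, and at 0.25 to 0.45 N m a click lets go and the torque drops at once by about 0.25 to 0.35. Let go, the dial springs back a little but the click reached is kept, so it may be regrasped midway.
- stop_pin: Hidden steel pin in the gearbox, the zero stop, origin at its foot. Turned anticlockwise past the zero click, the works rest on it and the torque keeps rising past what a click takes, without a click. The slender pin bears 45 N per N m of dial torque and is spoilt above 35 N, that is about 0.77 N m on the dial. Let go there, the dial is at the zero click.
- stop_face (a point): Centre of the outer face of the square stop pad (44 x 28 mm, 8 mm thick) at the -y end of the rod; axes as the jig's. It moves 1.5 mm towards the jig's -y per click.
- zero_mark (a point): Where the stop_face is when the dial is in its zero click; fixed to the jig, axes as the jig's.
- lock (a joint): Angle of the black lock lever: 0 is released, leaning towards the jig's -x; about 1.0 rad is locked, leaning to +x. It takes about 1 to 3 N at the tip and stays where it is left. It swings about a pivot 115 mm to the jig's +y and 40 mm above the bench.
- lock_tip (a point): Centre of the 26 mm black ball at the tip of the lock lever, 50 mm from its pivot. It swings in the jig's x-z plane from 24 mm on the -x side of the pivot (released) to 24 mm on the +x side (locked), at about 84 to 90 mm above the bench.
- mallet: Wooden mallet lying on the bench, 62 x 110 x 62 mm head, bystander. Origin under the head's near side on the bench.
- toy_car: Wooden toy car 110 x 63 x 55 mm, bystander. Origin underneath its middle.
- glue: White glue bottle 54 mm across, 150 mm high, bystander. Origin at the centre of its foot.

How it is judged:
On the way, in this order (a step that is already met when the one before it is completed fails the run):
1. the dial is turned back to zero: the stop pad is within 0.5 mm of its zero mark (y of stop_face in the frame of zero_mark above -0.0005 m), for 0.1 s.
2. the dial is let go at four clicks: the stop pad is 6 mm out, within 0.5 mm, the fingers touch nothing and the lever is not yet over (y of stop_face in the frame of zero_mark between -0.0065 and -0.0055 m and contact force between the fingers and anything else below 0.1 N and value of joint lock below 0.4 rad), for 0.2 s.
3. the lock lever is pushed over (value of joint lock above 0.85 rad), for 0.1 s.
At the end, for the whole second after the job is handed in: the stop pad stands 6 mm (four clicks) out from its zero mark, within 0.5 mm, and the lock lever is over (beyond 0.85 rad) (y of stop_face in the frame of zero_mark between -0.0065 and -0.0055 m and value of joint lock above 0.85 rad); the robot touches nothing.
It fails at once if the dial is forced against its zero stop (more than 35 N on the stop pin) (contact force between stop_pin and anything else above 35 N).
It fails at once if the mallet, the toy car or the glue bottle is moved more than 15 mm (distance of any of mallet, toy_car, glue from where it was at the start of the episode above 0.015 m).
It also fails if it takes over 69 s, if anything falls off the work surface, if the arm or the gripper's body presses on something with over 40 N, if the wrist force passes 120 N, or if a joint passes its speed limit or range.

## Working session

There is one attempt and no reset: what is moved stays moved. The work goes in short steps, Python scripts to look and compute and a tool call to move; the robot and the scene stay as the last step left them, time stands still between calls to the robot, and variables do not carry over. Pictures are saved under pics/ and viewed, about 8 in all and at most 12, crops included, and the job is handed in when it is done.

Besides the shell and the picture viewer there is one more tool, called by a JSON object that holds its "fn" and its "kwargs". apply_moves: Moves the arm, as the interface text tells. Its arguments: {"type":"object","properties":{"moves":{"type":"array","items":{"type":"array","items":{"type":"array","items":{"type":"number"}}}},"force":{"type":"number"}},"required":["moves"]}

```bash
mkdir -p pics; ls
python3 - <<'E'
from plant import ctrl
import cv2,numpy as np
for n in ("top","scene"):
    im=ctrl.read_camera(n); cv2.imwrite(f"pics/{n}0.png",im[:,:,::-1])
    c=ctrl.get_calibration(n); print(n,np.round(c["camera_matrix"],1).tolist(),np.round(c["cam_to_world"],3).tolist(),[k for k in c])
s=ctrl.get_state();print({k:np.round(v,3).tolist() for k,v in s.items()})
a=cv2.imread("pics/top0.png");cv2.imwrite("pics/top0b.png",cv2.resize(a,(800,600),interpolation=cv2.INTER_CUBIC))
E
```

```text
pics
top [[416.6, 0.0, 252.1], [0.0, 416.6, 195.6], [0.0, 0.0, 1.0]] [[-0.026, 0.983, -0.182, 0.393], [-1.0, -0.027, -0.001, -0.002], [-0.006, 0.182, 0.983, 1.282], [0.0, 0.0, 0.0, 1.0]] ['camera_matrix', 'cam_to_world']
scene [[399.0, 0.0, 254.7], [0.0, 399.0, 193.9], [0.0, 0.0, 1.0]] [[-0.715, -0.427, 0.553, 1.288], [0.699, -0.436, 0.567, 0.716], [-0.001, 0.792, 0.611, 0.859], [0.0, 0.0, 0.0, 1.0]] ['camera_matrix', 'cam_to_world']
{'time': 0.1, 'qpos': [1.138, 0.287, 1.578, -0.0, 1.279, -0.15], 'dq': [0.0, -0.002, -0.004, -0.002, -0.002, 0.001], 'joint_efforts': [0.001, -40.73, -29.37, -0.0, 0.003, -0.0], 'eef_pos': [0.188, 0.648, 0.23], 'tcp_rot': [0.141, 0.99, -0.001, -0.0], 'contact_force': [-0.538, -0.074, 0.25], 'wrist_torque': [0.012, 0.038, 0.016], 'opening': 1.003}
```

View pics/top0b.png

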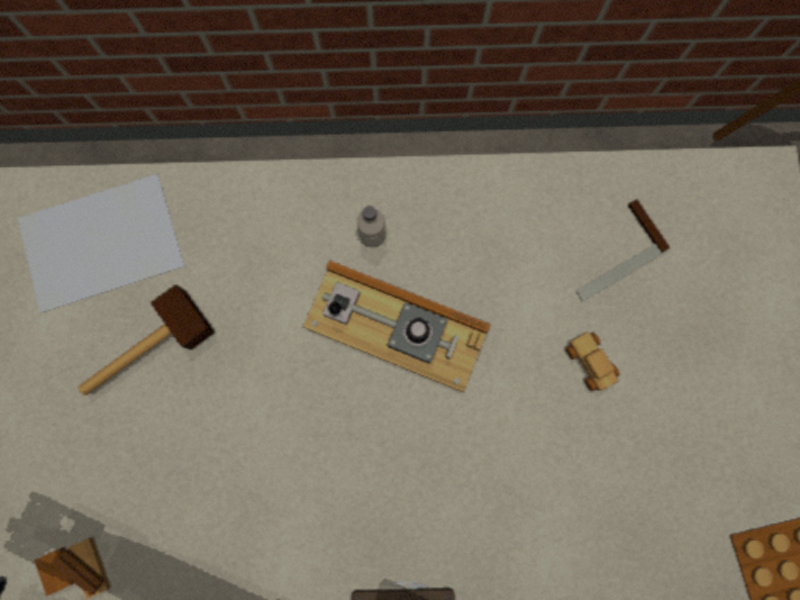

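View pics/scene0.png

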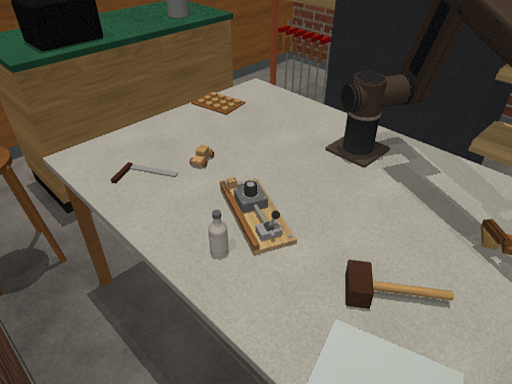

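The top view shows the dial at (418,329), the lever ball at (335,308) and the jig corners at (304,325), (465,388) and (489,328), all in the 800x600 enlargement. In the scene view the dial top is at (250,186), the ball at (276,215), and the glue bottle stands beyond the fence.

```bash
cat > h.py <<'E'
import numpy as np,cv2
from plant import ctrl
def ray(cal,u,v):
    K=cal["camera_matrix"];T=np.array(cal["cam_to_world"])
    d=np.linalg.inv(K)@[u,v,1];d=T[:3,:3]@[d[0],-d[1],-d[2]]
    return T[:3,3],d
def onz(cal,u,v,z):
    o,d=ray(cal,u,v);return o+d*(z-o[2])/d[2]
def proj(cal,p):
    T=np.array(cal["cam_to_world"]);q=T[:3,:3].T@(np.array(p)-T[:3,3]);K=cal["camera_matrix"]
    return K[0][0]*q[0]/-q[2]+K[0][2],K[1][1]*-q[1]/-q[2]+K[1][2]
def two(a,b):
    (o1,d1),(o2,d2)=a,b;A=np.stack([d1,-d2],1);t=np.linalg.lstsq(A,o2-o1,rcond=None)[0]
    p,q=o1+d1*t[0],o2+d2*t[1];return (p+q)/2,np.linalg.norm(p-q)
E
python3 - <<'E'
from h import *
t=ctrl.get_calibration("top");s=ctrl.get_calibration("scene")
k=.64
for n,u,v,z in [("dial",418,328,.094),("ball",335,308,.087),("c--",465,389,.018),("c-+",304,325,.018),("fence+-",489,328,.04),("fence++",330,263,.04),("glue foot",371,241,0)]:
    print(n,np.round(onz(t,u*k,v*k,z),4))
print(two(ray(t,418*k,328*k),ray(s,250,184)),two(ray(t,335*k,308*k),ray(s,276,215)))
from scipy.spatial.transform import Rotation as R
print(R.from_quat(ctrl.get_state()["tcp_rot"]).as_matrix().round(3))
w=ctrl.get_calibration("wrist");print(np.round(w["cam_to_world"],3),w["camera_matrix"])
E
```

```text
dial [ 0.5695 -0.0436  0.094 ]
ball [0.6125 0.1099 0.087 ]
c-- [ 0.4595 -0.1329  0.018 ]
c-+ [0.5929 0.1776 0.018 ]
fence+- [ 0.5738 -0.1822  0.04  ]
fence++ [0.7113 0.1232 0.04  ]
glue foot [0.7655 0.0431 0.    ]
(array([ 0.5691073 , -0.04316928,  0.09419235]), np.float64(0.0010302563190375776)) (array([0.61208158, 0.111666  , 0.08281278]), np.float64(0.00365074098848455))
[[-0.96   0.279 -0.001]
 [ 0.279  0.96  -0.002]
 [ 0.    -0.002 -1.   ]]
[[ 0.279 -0.917 -0.287  0.115]
 [ 0.96   0.265  0.085  0.669]
 [-0.002 -0.299  0.954  0.372]
 [ 0.     0.     0.     1.   ]] [[320.04836971   0.         255.47037299]
 [  0.         320.04836971 196.6606989 ]
 [  0.           0.           1.        ]]
```

{"fn": "apply_moves", "kwargs": {"moves": [[[-0.033,-0.033,0,0,0,0,-1],[-0.033,-0.033,0,0,0,0,-1],[-0.033,-0.033,0,0,0,0,-1],[-0.033,-0.033,0,0,0,0,-1],[-0.033,-0.033,0,0,0,0,-1],[-0.033,-0.033,0,0,0,0,-1],[-0.033,-0.033,0,0,0,0,-1],[-0.033,-0.033,0,0,0,0,-1],[-0.033,-0.033,0,0,0,0,-1],[-0.033,-0.033,0,0,0,0,-1],[-0.033,-0.033,0,0,0,0,-1],[-0.033,-0.033,0,0,0,0,-1]]], "force": 60}}

```text
time: 1.3
eef_pos: [0.4622, 0.1419, 0.224]
tcp_rot: [0.135, 0.991, -0.004, -0.003]
contact_force: [1.0, 0.7, -0.4]
opening: 1.004
```

{"fn": "apply_moves", "kwargs": {"moves": [[[-0.033,-0.032,0,0,0,0,-1],[-0.033,-0.032,0,0,0,0,-1],[-0.033,-0.032,0,0,0,0,-1],[-0.033,-0.032,0,0,0,0,-1],[0,0,0,0,0,8,-1],[0,0,0,0,0,8,-1],[0,0,0,0,0,8,-1],[0,0,0,0,0,8,-1],[0,0,0,0,0,8,-1],[0,0,0,0,0,0,-1]]]}}

```text
time: 2.3
eef_pos: [0.5569, -0.032, 0.2188]
tcp_rot: [0.483, 0.876, -0.006, -0.005]
contact_force: [1.0, 0.0, 0.9]
opening: 1.002
```

Run:
```python
from h import *
from scipy.spatial.transform import Rotation as R
s=ctrl.get_state();w=ctrl.get_calibration("wrist");im=ctrl.read_camera("wrist")
np.savez("w1.npz",K=w["camera_matrix"],T=w["cam_to_world"])
cv2.imwrite("pics/w1.png",im[:,:,::-1])
print(s["eef_pos"],s["qpos"],"\n",R.from_quat(s["tcp_rot"]).as_matrix().round(4),s["wrist_torque"])
print("expected dial px",proj(w,[.5693,-.0434,.094]))
```

```text
[ 0.55690839 -0.03204883  0.21880241] [-0.23532407  0.04761986  1.87141582 -0.00942169  1.23525472 -0.79468984] 
 [[-0.5333  0.8458 -0.0144]
 [ 0.8459  0.5333 -0.0057]
 [ 0.0029 -0.0152 -0.9999]] [-0.02948812 -0.01425246 -0.01491601]
expected dial px (np.float64(262.25326500337667), np.float64(206.60534201724485))
```

View pics/w1.png

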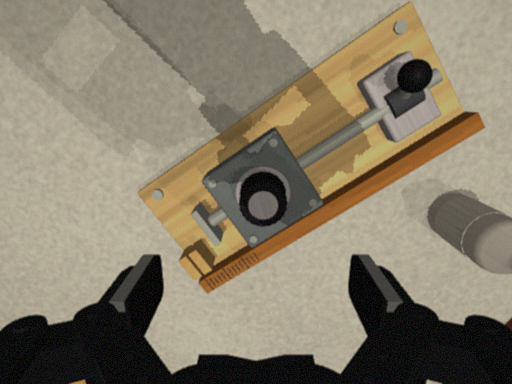

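The wrist view shows the dial's grey top face at about (264,206), against (262,207) predicted from the top view. The ball is at (415,75), and the gearbox and the finger paths are clear.

```bash
cat >> h.py <<'E'
from scipy.spatial.transform import Rotation as R
def to(p):
    s=ctrl.get_state();M=R.from_quat(s["tcp_rot"]).as_matrix()
    tilt=np.cross(M[:,2],[0,0,-1])
    print("t",s["time"],"pos",np.round(s["eef_pos"],4),"shift tool",np.round(M.T@(np.array(p)-s["eef_pos"]),4),"untilt deg",np.round(np.degrees(M.T@tilt),2),"yaw y",round(float(np.degrees(np.arctan2(M[1,1],M[0,1]))),2),"tq",np.round(M.T@s["wrist_torque"],3),"F",np.round(s["contact_force"],1),"q6",round(s["qpos"][5],2),"op",round(s["opening"],3))
E
python3 - <<'E'
from h import *
d=np.load("w1.npz");w={"camera_matrix":d["K"],"cam_to_world":d["T"]}
im=cv2.imread("pics/w1.png");g=cv2.medianBlur(cv2.cvtColor(im,cv2.COLOR_BGR2GRAY),3)[175:232,235:292]
m=(g>55).astype(np.uint8);n,l,st,c=cv2.connectedComponentsWithStats(m)
i=l[206-175,264-235];print(st[i],c[i]+[235,175])
u,v=c[i]+[235,175];print(onz(w,u,v,.094), "diam",st[i][2]/320*(w["cam_to_world"][2,3]-.094))
to([.5693,-.0434,.13]);to([.5693,-.0434,.062])
E
```

```text
[ 13  16  30  29 691] [262.60781476 204.95224313]
[ 0.56873358 -0.04193574  0.094     ] diam 0.025033995912523727
t 2.35 pos [ 0.5569 -0.032   0.2187] shift tool [-0.0166  0.0058  0.0886] untilt deg [-0.88 -0.17  0.  ] yaw y 32.38 tq [ 0.043  0.026 -0.014] F [ 0.1 -0.5 -0.8] q6 -0.8 op 1.0
t 2.35 pos [ 0.5569 -0.032   0.2187] shift tool [-0.0168  0.0068  0.1566] untilt deg [-0.88 -0.17  0.  ] yaw y 32.38 tq [ 0.043  0.026 -0.014] F [ 0.1 -0.5 -0.8] q6 -0.8 op 1.0
```

{"fn": "apply_moves", "kwargs": {"moves": [[[-0.0165,0.0055,0.03,-0.88,-0.17,0,-1],[0,0,0.04,0,0,0,-1],[0,0,0.035,0,0,0,-1],[0,0,0,0,0,0,-1]]]}}

```text
time: 2.75
eef_pos: [0.5719, -0.0436, 0.1128]
tcp_rot: [0.476, 0.879, 0.001, 0.003]
contact_force: [-0.2, 0.4, 0.3]
opening: 0.999
```

```bash
python3 -c "
from h import *
to([.569,-.0425,.062])"
```

```text
t 2.75 pos [ 0.5719 -0.0436  0.1128] shift tool [ 0.0027 -0.0021  0.0508] untilt deg [0.24 0.23 0.  ] yaw y 33.13 tq [0.063 0.053 0.022] F [-0.2  0.4  0.3] q6 -0.83 op 0.999
```

{"fn": "apply_moves", "kwargs": {"moves": [[[0.0025,-0.002,0.025,0.24,0.23,0,-1],[0,0,0.025,0,0,0,-1],[0,0,0,0,0,0,-1]]]}}

```text
time: 3.05
eef_pos: [0.5713, -0.0428, 0.0656]
tcp_rot: [0.473, 0.881, 0.001, 0.002]
contact_force: [-0.0, 0.3, 0.9]
opening: 0.999
```

```bash
python3 -c "
from h import *
to([.569,-.0425,.062])"
```

```text
t 3.05 pos [ 0.5713 -0.0428  0.0656] shift tool [ 0.0015 -0.0018  0.0036] untilt deg [0.16 0.17 0.  ] yaw y 33.51 tq [-0.01   0.023 -0.032] F [-0.   0.3  0.9] q6 -0.84 op 0.999
```

{"fn": "apply_moves", "kwargs": {"moves": [[[0.002,-0.002,0.003,0.2,0.2,0,-1],[0.001,-0.001,0.001,0,0,0,-1],[0,0,0,0,0,0,1],[0,0,0,0,0,0,1],[0,0,0,0,0,0,1],[0,0,0,0,0,0,1],[0,0,0,0,0,0,1],[0,0,0,0,0,0,1]]], "force": 60}}

```text
time: 3.85
eef_pos: [0.5702, -0.0437, 0.0705]
tcp_rot: [0.471, 0.882, -0.0, 0.004]
contact_force: [0.9, -0.3, -0.3]
opening: 0.467
```

```bash
python3 -c "
from h import *
to([.569,-.0425,.062])"
```

```text
t 3.85 pos [ 0.5702 -0.0437  0.0705] shift tool [ 0.0017 -0.0004  0.0085] untilt deg [ 0.16  0.42 -0.  ] yaw y 33.79 tq [-0.131  0.032 -0.065] F [ 0.9 -0.3 -0.3] q6 -0.84 op 0.467
```

{"fn": "apply_moves", "kwargs": {"moves": [[[0,0,0,0,0,-3,1],[0,0,0,0,0,-3,1],[0,0,0,0,0,0,1]]]}}

```text
time: 4.15
eef_pos: [0.5704, -0.0435, 0.0705]
tcp_rot: [0.423, 0.906, -0.0, 0.004]
contact_force: [-1.6, -1.8, 0.2]
opening: 0.471
```

```bash
python3 -c "
from h import *
to([.569,-.0425,.062])"
```

```text
t 4.15 pos [ 0.5704 -0.0435  0.0705] shift tool [ 0.0017 -0.0005  0.0085] untilt deg [0.17 0.41 0.  ] yaw y 39.91 tq [0.025 0.029 0.066] F [-1.6 -1.8  0.2] q6 -0.95 op 0.471
```

{"fn": "apply_moves", "kwargs": {"moves": [[[0,0,0,0,0,-3,1],[0,0,0,0,0,-2,1],[0,0,0,0,0,0,1]]]}}

```text
time: 4.45
eef_pos: [0.5705, -0.0434, 0.0705]
tcp_rot: [0.385, 0.923, 0.0, 0.004]
contact_force: [-0.5, -0.5, -0.1]
opening: 0.468
```

```bash
python3 -c "
from h import *
to([.569,-.0425,.062])"
```

```text
t 4.45 pos [ 0.5705 -0.0434  0.0705] shift tool [ 0.0017 -0.0004  0.0085] untilt deg [ 0.18  0.39 -0.  ] yaw y 44.71 tq [0.046 0.065 0.165] F [-0.5 -0.5 -0.1] q6 -1.03 op 0.468
```

{"fn": "apply_moves", "kwargs": {"moves": [[[0,0,0,0,0,-3,1],[0,0,0,0,0,-2,1],[0,0,0,0,0,0,1]]]}}

```text
time: 4.75
eef_pos: [0.5706, -0.0432, 0.0705]
tcp_rot: [0.347, 0.938, 0.001, 0.004]
contact_force: [-1.3, -1.2, -0.2]
opening: 0.467
```

```bash
python3 -c "
from h import *
to([.569,-.0425,.062])"
```

```text
t 4.75 pos [ 0.5706 -0.0432  0.0705] shift tool [ 0.0017 -0.0005  0.0085] untilt deg [0.22 0.36 0.  ] yaw y 49.4 tq [0.057 0.065 0.287] F [-1.3 -1.2 -0.2] q6 -1.12 op 0.467
```

{"fn": "apply_moves", "kwargs": {"moves": [[[0,0,0,0,0,-3,1],[0,0,0,0,0,-2,1],[0,0,0,0,0,0,1]]]}}

```text
time: 5.05
eef_pos: [0.5707, -0.043, 0.0705]
tcp_rot: [0.308, 0.951, 0.001, 0.004]
contact_force: [-0.5, 0.3, 0.1]
opening: 0.469
```

```bash
python3 -c "
from h import *
to([.569,-.0425,.062])"
```

```text
t 5.05 pos [ 0.5707 -0.043   0.0705] shift tool [ 0.0017 -0.0006  0.0084] untilt deg [0.26 0.34 0.  ] yaw y 54.09 tq [-0.045  0.044  0.043] F [-0.5  0.3  0.1] q6 -1.2 op 0.469
```

{"fn": "apply_moves", "kwargs": {"moves": [[[0,0,0,0,0,-3,1],[0,0,0,0,0,-3,1],[0,0,0,0,0,-2,1],[0,0,0,0,0,0,1]]]}}

```text
time: 5.45
eef_pos: [0.5708, -0.0427, 0.0705]
tcp_rot: [0.243, 0.97, 0.001, 0.004]
contact_force: [-0.9, -0.5, -1.4]
opening: 0.472
```

```bash
python3 -c "
from h import *
to([.569,-.0425,.062])"
```

```text
t 5.45 pos [ 0.5708 -0.0427  0.0705] shift tool [ 0.0018 -0.0007  0.0085] untilt deg [0.25 0.37 0.  ] yaw y 61.92 tq [0.021 0.068 0.217] F [-0.9 -0.5 -1.4] q6 -1.34 op 0.472
```

{"fn": "apply_moves", "kwargs": {"moves": [[[0,0,0,0,0,-3,1],[0,0,0,0,0,-2,1],[0,0,0,0,0,0,1]]]}}

```text
time: 5.75
eef_pos: [0.5708, -0.0426, 0.0705]
tcp_rot: [0.203, 0.979, 0.002, 0.004]
contact_force: [-0.7, -0.5, -0.2]
opening: 0.469
```

```bash
python3 -c "
from h import *
to([.569,-.0425,.062])"
```

```text
t 5.75 pos [ 0.5708 -0.0426  0.0705] shift tool [ 0.0018 -0.0007  0.0085] untilt deg [ 0.26  0.37 -0.  ] yaw y 66.62 tq [-0.02   0.051  0.303] F [-0.7 -0.5 -0.2] q6 -1.42 op 0.469
```

{"fn": "apply_moves", "kwargs": {"moves": [[[0,0,0,0,0,-2,1],[0,0,0,0,0,-2,1],[0,0,0,0,0,0,1]]]}}

```text
time: 6.05
eef_pos: [0.5709, -0.0422, 0.0705]
tcp_rot: [0.172, 0.985, 0.002, 0.004]
contact_force: [-1.0, 1.4, 0.2]
opening: 0.469
```

```bash
python3 -c "
from h import *
to([.569,-.0425,.062])"
```

```text
t 6.05 pos [ 0.5709 -0.0422  0.0705] shift tool [ 0.0017 -0.001   0.0085] untilt deg [ 0.32  0.36 -0.  ] yaw y 70.24 tq [-0.109  0.137  0.281] F [-1.   1.4  0.2] q6 -1.48 op 0.469
```

```bash
cat >> h.py <<'E'
def tq(n=5):
    v=[]
    for _ in range(n):
        ctrl.read_camera("top");s=ctrl.get_state();M=R.from_quat(s["tcp_rot"]).as_matrix();v.append((M.T@s["wrist_torque"])[2])
    print("yaw",round(float(np.degrees(np.arctan2(M[1,1],M[0,1]))),2),"tz",np.round(v,3),"mean",np.mean(v).round(3))
E
python3 -c "
from h import *
tq();to([.569,-.0425,.062])"
```

```text
yaw 70.31 tz [0.341 0.317 0.374 0.348 0.329] mean 0.342
t 6.3 pos [ 0.5709 -0.0422  0.0705] shift tool [ 0.0017 -0.001   0.0085] untilt deg [ 0.31  0.36 -0.  ] yaw y 70.31 tq [-0.239  0.118  0.329] F [ 0.4  1.2 -0. ] q6 -1.48 op 0.469
```

{"fn": "apply_moves", "kwargs": {"moves": [[[0,0,0,0,0,-2,1],[0,0,0,0,0,-2,1],[0,0,0,0,0,0,1]]], "force": 90}}

```text
time: 6.6
eef_pos: [0.5709, -0.042, 0.0706]
tcp_rot: [0.137, 0.991, 0.002, 0.004]
contact_force: [0.2, -0.0, -0.7]
opening: 0.463
```

```bash
python3 -c "
from h import *
tq(3);to([.569,-.0425,.062])"
```

```text
yaw 74.28 tz [0.408 0.407 0.371] mean 0.395
t 6.75 pos [ 0.5709 -0.042   0.0707] shift tool [ 0.0018 -0.0011  0.0086] untilt deg [0.3  0.38 0.  ] yaw y 74.28 tq [-0.078  0.057  0.371] F [-0.2  0.8 -0.8] q6 -1.55 op 0.461
```

{"fn": "apply_moves", "kwargs": {"moves": [[[0,0,0,0,0,-2,1],[0,0,0,0,0,-2,1],[0,0,0,0,0,0,1]]]}}

```text
time: 7.05
eef_pos: [0.5709, -0.0418, 0.0706]
tcp_rot: [0.103, 0.995, 0.002, 0.004]
contact_force: [-0.4, 0.7, -0.8]
opening: 0.462
```

```bash
python3 -c "
from h import *
tq(4);to([.569,-.0425,.062])"
```

```text
yaw 78.19 tz [0.533 0.507 0.454 0.524] mean 0.504
t 7.25 pos [ 0.571  -0.0418  0.0707] shift tool [ 0.0018 -0.0011  0.0086] untilt deg [ 0.32  0.39 -0.  ] yaw y 78.19 tq [-0.115  0.13   0.524] F [-0.3  1.2 -0.9] q6 -1.62 op 0.46
```

Torque is 0.50 N m and still rising with no click, so the dial is on the zero stop. I'll let go and regrasp lower.

{"fn": "apply_moves", "kwargs": {"moves": [[[0,0,0,0,0,0,-1],[0,0,0,0,0,0,-1],[0,0,0,0,0,0,-1],[0,0,0,0,0,0,-1],[0,0,0,0,0,0,-1],[0,0,0,0,0,0,-1]]]}}

```text
time: 7.85
eef_pos: [0.5719, -0.0429, 0.0715]
tcp_rot: [0.1, 0.995, 0.0, 0.005]
contact_force: [0.4, 0.1, -0.2]
opening: 1.005
```

Run:
```python
from h import *
w=ctrl.get_calibration("wrist");im=ctrl.read_camera("wrist");np.savez("w2.npz",K=w["camera_matrix"],T=w["cam_to_world"]);cv2.imwrite("pics/w2.png",im[:,:,::-1])
tq(3);to([.569,-.0425,.060])
```

```text
yaw 78.57 tz [-0.005  0.005 -0.037] mean -0.012
t 8.05 pos [ 0.5718 -0.0428  0.0714] shift tool [ 0.0029 -0.0002  0.0114] untilt deg [0.11 0.54 0.  ] yaw y 78.57 tq [ 0.001 -0.047 -0.037] F [ 0.3  0.2 -0.2] q6 -1.63 op 1.002
```

View pics/w2.png

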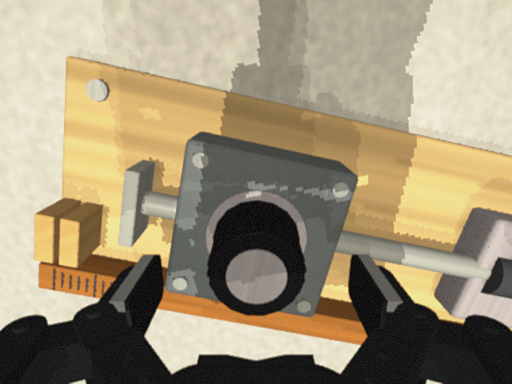

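Wrist view w2: the pad is at about (122-155, 160-245), the dial's top face at about (256,277), and both fingers are clear of it.

Run:
```python
from h import *
d=np.load("w2.npz");w={"camera_matrix":d["K"],"cam_to_world":d["T"]}
print(onz(w,256.5,277,.094))
```

```text
[ 0.56896275 -0.04187827  0.094     ]
```

{"fn": "apply_moves", "kwargs": {"moves": [[[0.0025,0,0.009,0.1,0.5,0,-1],[0,0,0.003,0,0,0,-1],[0,0,0,0,0,0,-1]]]}}

```text
time: 8.35
eef_pos: [0.569, -0.0422, 0.0581]
tcp_rot: [0.1, 0.995, 0.0, -0.0]
contact_force: [0.1, 0.5, 0.1]
opening: 0.996
```

```bash
python3 -c "
from h import *
to([.569,-.0425,.060])"
```

```text
t 8.35 pos [ 0.569  -0.0422  0.0581] shift tool [-0.0001 -0.0003 -0.0019] untilt deg [ 0.   -0.03 -0.  ] yaw y 78.57 tq [-0.001  0.009  0.005] F [0.1 0.5 0.1] q6 -1.62 op 0.996
```

{"fn": "apply_moves", "kwargs": {"moves": [[[0,0,-0.002,0,0,0,-1],[0,0,0,0,0,0,1],[0,0,0,0,0,0,1],[0,0,0,0,0,0,1],[0,0,0,0,0,0,1],[0,0,0,0,0,0,1],[0,0,0,0,0,0,1]]], "force": 90}}

```text
time: 9.05
eef_pos: [0.5689, -0.042, 0.0606]
tcp_rot: [0.1, 0.995, 0.0, -0.001]
contact_force: [-0.4, 0.9, 0.4]
opening: 0.47
```

```bash
python3 -c "
from h import *
tq(4);to([.569,-.0425,.060])"
```

```text
yaw 78.57 tz [-0.036 -0.002  0.008 -0.005] mean -0.009
t 9.25 pos [ 0.5689 -0.042   0.0606] shift tool [-0.0002 -0.0004  0.0006] untilt deg [ 0.02 -0.07 -0.  ] yaw y 78.57 tq [-0.034  0.027 -0.005] F [-0.1  0.2  1. ] q6 -1.62 op 0.475
```

{"fn": "apply_moves", "kwargs": {"moves": [[[0,0,0,0,0,4,1],[0,0,0,0,0,4,1],[0,0,0,0,0,0,1]]]}}

```text
time: 9.55
eef_pos: [0.5689, -0.0421, 0.0606]
tcp_rot: [0.17, 0.985, -0.0, -0.001]
contact_force: [-0.6, 0.3, 0.5]
opening: 0.466
```

```bash
python3 -c "
from h import *
tq(3);to([.569,-.0425,.060])"
```

```text
yaw 70.48 tz [-0.143 -0.223 -0.224] mean -0.197
t 9.7 pos [ 0.5689 -0.0421  0.0606] shift tool [-0.0002 -0.0004  0.0006] untilt deg [-0.01 -0.07  0.  ] yaw y 70.48 tq [-0.025  0.005 -0.224] F [-0.4  0.1  0.6] q6 -1.48 op 0.475
```

{"fn": "apply_moves", "kwargs": {"moves": [[[0,0,0,0,0,2,1],[0,0,0,0,0,2,1],[0,0,0,0,0,0,1]]]}}

```text
time: 10.0
eef_pos: [0.5689, -0.0421, 0.0606]
tcp_rot: [0.202, 0.979, -0.0, -0.001]
contact_force: [-0.1, 1.0, 0.7]
opening: 0.47
```

```bash
python3 -c "
from h import *
tq(3);to([.569,-.0425,.060])"
```

```text
yaw 66.62 tz [-0.286 -0.304 -0.286] mean -0.292
t 10.15 pos [ 0.5689 -0.0421  0.0606] shift tool [-0.0002 -0.0004  0.0006] untilt deg [-0.04 -0.06  0.  ] yaw y 66.62 tq [-0.054  0.116 -0.286] F [-0.6  0.6  0.9] q6 -1.41 op 0.467
```

Slope is about 0.024 N m per degree, so it isn't slipping. Going on through click 1 in small steps.

{"fn": "apply_moves", "kwargs": {"moves": [[[0,0,0,0,0,2,1],[0,0,0,0,0,0,1]]]}}

```text
time: 10.35
eef_pos: [0.5689, -0.0421, 0.0606]
tcp_rot: [0.219, 0.976, -0.0, -0.001]
contact_force: [-1.4, 0.6, 0.9]
opening: 0.468
```

```bash
python3 -c "
from h import *
tq(2)"
```

```text
yaw 64.72 tz [-0.282 -0.291] mean -0.287
```

{"fn": "apply_moves", "kwargs": {"moves": [[[0,0,0,0,0,2,1],[0,0,0,0,0,0,1]]]}}

```text
time: 10.65
eef_pos: [0.5689, -0.0421, 0.0606]
tcp_rot: [0.235, 0.972, -0.0, -0.001]
contact_force: [-0.5, 0.4, 0.9]
opening: 0.467
```

```bash
python3 -c "
from h import *
tq(2)"
```

```text
yaw 62.83 tz [-0.415 -0.363] mean -0.389
```

{"fn": "apply_moves", "kwargs": {"moves": [[[0,0,0,0,0,2,1],[0,0,0,0,0,0,1]]]}}

```text
time: 10.95
eef_pos: [0.5689, -0.0421, 0.0606]
tcp_rot: [0.251, 0.968, -0.001, -0.001]
contact_force: [-0.1, -0.2, 0.5]
opening: 0.467
```

```bash
python3 -c "
from h import *
tq(2)"
```

```text
yaw 60.84 tz [-0.044 -0.062] mean -0.053
```

Click 1 fell between 62.8 and 60.8 degrees of yaw, so the next ones are due near 46.8, 31.8 and 16.8.

{"fn": "apply_moves", "kwargs": {"moves": [[[0,0,0,0,0,4,1],[0,0,0,0,0,4,1],[0,0,0,0,0,4,1],[0,0,0,0,0,0,1]]]}}

```text
time: 11.45
eef_pos: [0.5689, -0.0422, 0.0606]
tcp_rot: [0.354, 0.935, -0.0, -0.001]
contact_force: [0.3, 0.9, 0.5]
opening: 0.465
```

```bash
python3 -c "
from h import *
tq(2)"
```

```text
yaw 48.6 tz [-0.354 -0.316] mean -0.335
```

{"fn": "apply_moves", "kwargs": {"moves": [[[0,0,0,0,0,3,1],[0,0,0,0,0,0,1]]]}}

```text
time: 11.75
eef_pos: [0.5689, -0.0422, 0.0606]
tcp_rot: [0.377, 0.926, -0.0, -0.001]
contact_force: [-0.1, -0.9, 0.7]
opening: 0.47
```

```bash
python3 -c "
from h import *
tq(2)"
```

```text
yaw 45.69 tz [-0.087 -0.088] mean -0.087
```

Click 2 is confirmed. Now click 3.

{"fn": "apply_moves", "kwargs": {"moves": [[[0,0,0,0,0,4,1],[0,0,0,0,0,4,1],[0,0,0,0,0,4,1],[0,0,0,0,0,0,1]]]}}

```text
time: 12.25
eef_pos: [0.5688, -0.0423, 0.0606]
tcp_rot: [0.473, 0.881, -0.0, -0.001]
contact_force: [-0.2, 0.3, 1.7]
opening: 0.465
```

```bash
python3 -c "
from h import *
tq(2)"
```

```text
yaw 33.64 tz [-0.339 -0.33 ] mean -0.334
```

{"fn": "apply_moves", "kwargs": {"moves": [[[0,0,0,0,0,3,1],[0,0,0,0,0,0,1]]]}}

```text
time: 12.55
eef_pos: [0.5688, -0.0423, 0.0606]
tcp_rot: [0.494, 0.869, -0.0, -0.001]
contact_force: [-0.9, 0.5, 1.0]
opening: 0.471
```

```bash
python3 -c "
from h import *
tq(3)"
```

```text
yaw 30.74 tz [-0.05  -0.083 -0.085] mean -0.072
```

Click 3 is confirmed. Now click 4.

{"fn": "apply_moves", "kwargs": {"moves": [[[0,0,0,0,0,4,1],[0,0,0,0,0,4,1],[0,0,0,0,0,4,1],[0,0,0,0,0,0,1]]]}}

```text
time: 13.1
eef_pos: [0.5687, -0.0423, 0.0606]
tcp_rot: [0.583, 0.812, -0.0, -0.001]
contact_force: [0.1, 0.3, 0.9]
opening: 0.468
```

```bash
python3 -c "
from h import *
tq(2)"
```

```text
yaw 18.68 tz [-0.366 -0.28 ] mean -0.323
```

{"fn": "apply_moves", "kwargs": {"moves": [[[0,0,0,0,0,3,1],[0,0,0,0,0,0,1]]]}}

```text
time: 13.4
eef_pos: [0.5686, -0.0424, 0.0606]
tcp_rot: [0.603, 0.798, -0.0, -0.001]
contact_force: [-1.3, -0.4, 0.8]
opening: 0.466
```

```bash
python3 -c "
from h import *
tq(3)"
```

```text
yaw 15.78 tz [-0.062 -0.018 -0.107] mean -0.062
```

Four clicks are done. Open, lift straight up, then turn back to the w2 heading to compare the stop pad.

{"fn": "apply_moves", "kwargs": {"moves": [[[0,0,0,0,0,0,-1],[0,0,0,0,0,0,-1],[0,0,0,0,0,0,-1],[0,0,0,0,0,0,-1],[0,0,0,0,0,0,-1],[0,0,0,0,0,0,-1],[0,0,0,0,0,0,-1],[0,0,0,0,0,0,-1]]]}}

```text
time: 14.35
eef_pos: [0.5691, -0.0423, 0.0604]
tcp_rot: [0.604, 0.797, 0.0, -0.001]
contact_force: [0.1, -0.4, 0.4]
opening: 1.0
```

{"fn": "apply_moves", "kwargs": {"moves": [[[0,0,-0.03,0,0,0,-1],[0,0,-0.03,0,0,0,-1],[0,0,0,0,0,-8,-1],[0,0,0,0,0,-8,-1],[0,0,0,0,0,-8,-1],[0,0,0,0,0,-8,-1],[0,0,0,0,0,-8,-1],[0,0,0,0,0,-8,-1],[0,0,0,0,0,-8,-1],[0,0,0,0,0,-7,-1],[0,0,0,0,0,0,-1]]]}}

```text
time: 15.45
eef_pos: [0.5689, -0.0423, 0.1231]
tcp_rot: [0.076, 0.997, 0.001, -0.0]
contact_force: [0.3, -0.7, 0.5]
opening: 1.001
```

Run:
```python
from h import *
w=ctrl.get_calibration("wrist");im=ctrl.read_camera("wrist");np.savez("w3.npz",K=w["camera_matrix"],T=w["cam_to_world"]);cv2.imwrite("pics/w3.png",im[:,:,::-1])
to([.569,-.0425,.060])
a=cv2.imread("pics/w2.png")[140:300,20:220];b=im[:,:,::-1][100:260,20:220]
cv2.imwrite("pics/w3c.png",np.vstack([im[:,:,::-1]]))
```

```text
t 15.5 pos [ 0.5689 -0.0422  0.1231] shift tool [-0.0001 -0.0003  0.0631] untilt deg [ 0.08 -0.03 -0.  ] yaw y 81.21 tq [-0.066  0.064 -0.014] F [ 0.5 -0.8 -0.2] q6 -1.67 op 0.999
```

View pics/w3.png

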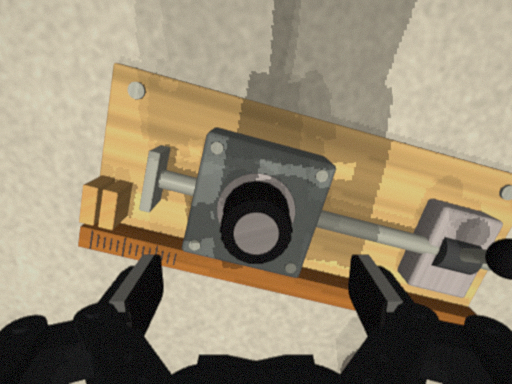

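Wrist view w3: the pad (top edge about (152,150) to (150,210)) now stands visibly farther from the gearbox. I'll enlarge both pads to measure how far.

Run:
```python
import cv2,numpy as np
a=cv2.imread("pics/w2.png")[150:255,110:215];b=cv2.imread("pics/w3.png")[135:225,130:220]
f=lambda x:cv2.resize(x,(400,400),interpolation=cv2.INTER_CUBIC)
cv2.imwrite("pics/cmp.png",np.hstack([f(a),f(b)]))
```

```text
(no output)
```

View pics/cmp.png

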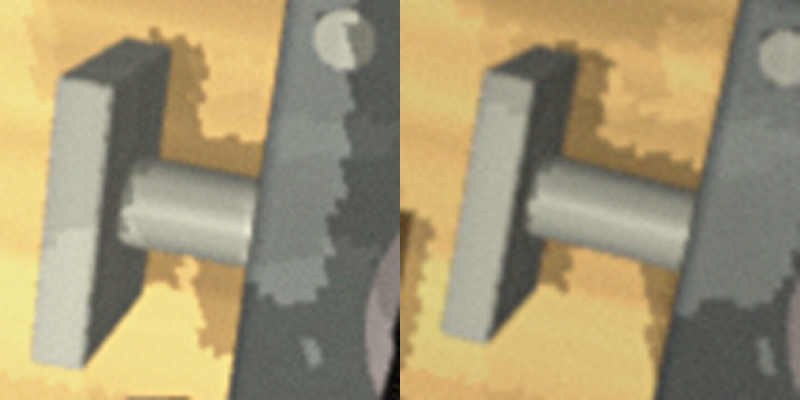

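Run:
```python
from h import *
P={"w2":[(60,75),(33,360),(110,85),(85,367)],"w3":[(87,70),(42,330),(130,80),(90,340)]}
yh=np.array([.394,.919,0]);D=np.array([.569,-.0422,0])
for z in (.046,.050,.054):
  for n,(u0,v0,k) in {"w2":(110,150,105/400),"w3":(130,135,90/400)}.items():
    d=np.load(n+".npz");w={"camera_matrix":d["K"],"cam_to_world":d["T"]}
    q=[onz(w,u0+a*k,v0+b*k,z) for a,b in P[n]]
    print(z,n,"len",np.linalg.norm(q[0]-q[1]).round(4),"thick",np.linalg.norm(q[0]-q[2]).round(4),"y outer,inner mm",[round(float(((q[i]+q[i+1])/2-D)@yh)*1e3-0,2) for i in (0,2)])
to([.5,0,.1])
M=R.from_quat(ctrl.get_state()["tcp_rot"]).as_matrix()
xh=np.array([.919,-.394,0]);piv=D+.160*yh;print(piv,piv-.024*xh,"jig x,y in tool",(M.T@xh).round(3),(M.T@yh).round(3))
```

```text
0.046 w2 len 0.0451 thick 0.007 y outer,inner mm [-75.14, -67.76]
0.046 w3 len 0.0441 thick 0.0067 y outer,inner mm [-80.7, -73.43]
0.05 w2 len 0.044 thick 0.0068 y outer,inner mm [-73.71, -66.51]
0.05 w3 len 0.0433 thick 0.0066 y outer,inner mm [-79.59, -72.45]
0.054 w2 len 0.0429 thick 0.0066 y outer,inner mm [-72.29, -65.26]
0.054 w3 len 0.0425 thick 0.0064 y outer,inner mm [-78.47, -71.47]
t 15.5 pos [ 0.5689 -0.0422  0.1231] shift tool [0.0746 0.0312 0.0232] untilt deg [ 0.08 -0.03 -0.  ] yaw y 81.21 tq [-0.066  0.064 -0.014] F [ 0.5 -0.8 -0.2] q6 -1.67 op 0.999
[0.63204 0.10484 0.     ] [0.609984 0.114296 0.      ] jig x,y in tool [-0.968 -0.249 -0.001] [-0.249  0.968  0.001]
```

The pad moved 5.6 to 6.2 mm between the two pictures, which is four clicks. Next is the lever: shut the fingers and go to its -x side.

{"fn": "apply_moves", "kwargs": {"moves": [[[0,0,0,0,0,7.2,1],[0,0,0,0,0,7.2,1],[0.04,0.02,0,0,0,0,1],[0.04,0.02,0,0,0,0,1],[0,0.04,0,0,0,0,1],[0,0.04,0,0,0,0,1],[0,0.04,0,0,0,0,1],[0,0,0,0,0,0,1],[0,0,0,0,0,0,1]]]}}

```text
time: 16.4
eef_pos: [0.5588, 0.1413, 0.1208]
tcp_rot: [0.22, 0.975, 0.0, -0.002]
contact_force: [-0.4, 0.4, 0.1]
opening: -0.0
```

```bash
python3 -c "
from h import *
to([.5595,.136,.079])
w=ctrl.get_calibration('wrist');im=ctrl.read_camera('wrist');cv2.imwrite('pics/w4.png',im[:,:,::-1]);print(proj(w,[.610,.1143,.084]))"
```

```text
t 16.4 pos [0.5588 0.1413 0.1208] shift tool [-0.0031 -0.0044  0.0418] untilt deg [-0.05 -0.26 -0.  ] yaw y 64.56 tq [0.032 0.017 0.013] F [-0.4  0.4  0.1] q6 -1.06 op -0.0
(np.float64(251.66328242321111), np.float64(309.89796719636405))
```

View pics/w4.png

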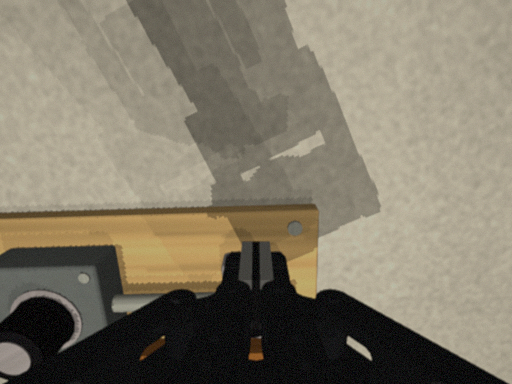

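View w4: the jig edges are square to the tool, the shut fingers are in front of the lever block near (256,260), and the gripper hides the ball as expected.

{"fn": "apply_moves", "kwargs": {"moves": [[[0,-0.005,0.022,0,0,0,1],[0,0,0.02,0,0,0,1],[0,0,0,0,0,0,1]]]}}

```text
time: 16.75
eef_pos: [0.5567, 0.1338, 0.0791]
tcp_rot: [0.224, 0.975, 0.0, -0.001]
contact_force: [-0.3, -0.0, -1.0]
opening: 0.001
```

```bash
python3 -c "
from h import *
to([.610,.1143,.079])"
```

```text
t 16.75 pos [0.5567 0.1338 0.0791] shift tool [-0.0564  0.0057 -0.0001] untilt deg [ 0.01 -0.13 -0.  ] yaw y 64.17 tq [0.054 0.03  0.044] F [-0.3 -0.  -1. ] q6 -1.06 op 0.001
```

{"fn": "apply_moves", "kwargs": {"moves": [[[-0.004,0.005,0,0,0,-2.6,1],[-0.012,0,0,0,0,0,1],[-0.012,0,0,0,0,0,1],[-0.01,0,0,0,0,0,1],[-0.01,0,0,0,0,0,1],[-0.01,0,0,0,0,0,1],[0,0,0,0,0,0,1]]]}}

```text
time: 17.45
eef_pos: [0.6169, 0.1098, 0.0827]
tcp_rot: [0.206, 0.979, 0.001, -0.001]
contact_force: [-0.5, 0.0, -0.4]
opening: -0.001
```

```bash
python3 -c "
from h import *
to([.632,.1048,.079])"
```

```text
t 17.45 pos [0.6169 0.1098 0.0827] shift tool [-0.0158  0.0015  0.0037] untilt deg [ 0.06 -0.12 -0.  ] yaw y 66.27 tq [ 0.035 -0.041  0.045] F [-0.5  0.  -0.4] q6 -1.14 op -0.001
```

{"fn": "apply_moves", "kwargs": {"moves": [[[-0.007,0,0.003,0,0,0,1],[-0.006,0,0,0,0,0,1],[-0.004,0,0,0,0,0,1],[-0.003,0,0,0,0,0,1],[0,0,0,0,0,0,1]]]}}

```text
time: 17.95
eef_pos: [0.632, 0.1033, 0.0779]
tcp_rot: [0.206, 0.979, 0.001, -0.008]
contact_force: [-0.4, 0.8, -0.0]
opening: 0.001
```

```bash
python3 -c "
from h import *
to([.632,.1048,.079])"
```

```text
t 17.95 pos [0.632  0.1033 0.0779] shift tool [ 0.0007  0.0014 -0.0011] untilt deg [-0.08 -0.95  0.  ] yaw y 66.25 tq [ 0.02   0.057 -0.021] F [-0.4  0.8 -0. ] q6 -1.16 op 0.001
```

{"fn": "apply_moves", "kwargs": {"moves": [[[-0.002,0,0,0,0,0,1],[-0.002,0,0,0,0,0,1]]]}}

```text
time: 18.15
eef_pos: [0.6324, 0.1032, 0.0778]
tcp_rot: [0.205, 0.979, 0.001, -0.014]
contact_force: [-8.8, 2.4, 6.4]
opening: 0.0
```

```bash
python3 -c "
from h import *
to([.632,.1048,.079])
for n in ('scene','top'):
  c=ctrl.get_calibration(n);im=ctrl.read_camera(n);cv2.imwrite(f'pics/{n}5.png',cv2.resize(im[150:280,190:330,::-1],None,fx=4,fy=4,interpolation=cv2.INTER_CUBIC))"
```

```text
t 18.15 pos [0.6324 0.1032 0.0778] shift tool [ 0.0011  0.0013 -0.0012] untilt deg [-0.21 -1.56  0.  ] yaw y 66.29 tq [0.09  1.429 0.012] F [-8.8  2.4  6.4] q6 -1.16 op 0.0
```

View pics/scene5.png

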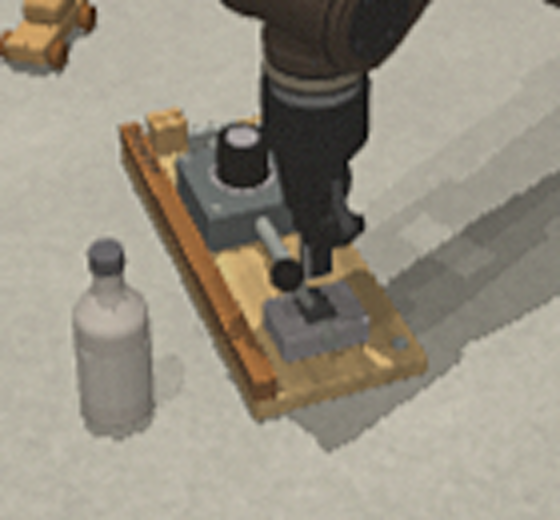

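There is 9 N of resistance and the ball leans to +x at crop pixel (288,273), so the lever is at its end. Back off and check.

{"fn": "apply_moves", "kwargs": {"moves": [[[0.02,0,0,0,0,0,1],[0.03,0,0,0,0,0,1],[0,0,-0.05,0,0,0,1],[0,0,-0.05,0,0,0,1],[0.04,0,0,0,0,0,1],[0,0,0,0,0,0,1]]]}}

```text
time: 18.85
eef_pos: [0.5475, 0.1376, 0.1769]
tcp_rot: [0.206, 0.979, -0.001, -0.015]
contact_force: [0.0, 0.5, -1.2]
opening: 0.002
```

```bash
python3 -c "
from h import *
s=ctrl.read_camera('scene');t=ctrl.read_camera('top')
cs=ctrl.get_calibration('scene');ct=ctrl.get_calibration('top')
A=cv2.resize(s[185:245,230:310,::-1],(400,300),interpolation=cv2.INTER_CUBIC);B=cv2.resize(t[165:240,190:290,::-1],(400,300),interpolation=cv2.INTER_CUBIC)
cv2.imwrite('pics/fin.png',np.hstack([A,B]));to([.6,.1,.1])
b=[.632+.0221,.1048-.0095,.084];print(proj(cs,b),proj(ct,b))"
```

```text
t 18.95 pos [0.5521 0.1365 0.1791] shift tool [-0.0603 -0.0136  0.0779] untilt deg [-0.36 -1.3  -0.  ] yaw y 66.21 tq [ 0.028 -0.04  -0.029] F [ 0.1 -0.8  0.8] q6 -1.1 op -0.0
(np.float64(261.5609177690853), np.float64(218.5472310819688)) (np.float64(219.30592796766535), np.float64(183.2623968518471))
```

View pics/fin.png

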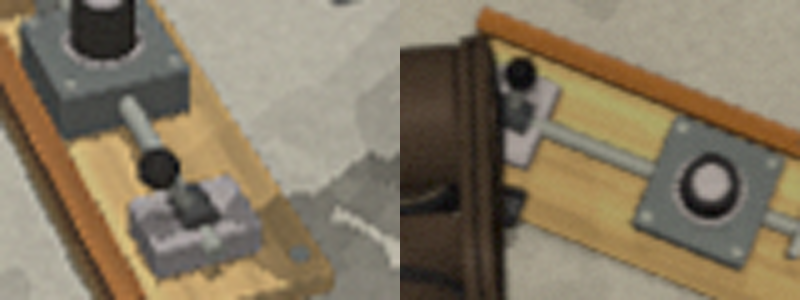

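Both views put the ball at (261,219) in the scene image and (220,183) in the top image, within a pixel of the locked position. Handing in.

```bash
python3 -c "
from plant import ctrl
print(ctrl.sign_off())"
```

```text
the job is handed in; nothing more can be done
None
```

The dial is set to four clicks above zero and the lock lever is pushed fully over. I handed the job in at about 19 s of the 69 s allowed.

- **Zero stop:** I turned the dial back one click. The torque then rose without a click to about 0.50 N m, well under the 0.77 limit. The grip seemed to slip a little here, so I let go and regrasped lower before counting.
- **Four clicks:** I turned it clockwise through four clear torque drops, each about 15 degrees apart. I then let go and lifted straight up.
- **Stop pad check:** Wrist pictures at zero and after release show the pad moved 5.6 to 6.2 mm, depending on the pad height assumed. That agrees with the intended 6.0 mm.
- **Lock lever:** I pushed it until it resisted with about 9 N, then backed off. Both fixed cameras show the ball within about one pixel of its expected locked position, about 1.0 rad.
- **Other things:** The arm stayed clear of the mallet, toy car and glue bottle, though I did not measure their positions again at the end. The final contact force was at noise level, about 1 N.

No check failed.

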